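# Set out syrup bottles in their drip dishes

## Task

Get the four empty glass bottles ready for filling: stand each one upright in the white drip dish that matches it in shape and size, round bottles in round dishes and square in square, large in large and small in small. Set the bottles down without dropping them or tipping them over, and leave the lidded jar and the steel beaker where they stand.

Things in the scene. Friction and masses are not known exactly. Their poses are not given: they have to be found in the camera images.
- round_large_center (a point): The large round bottle of plain green glass, empty, open, 155 mm tall, about 240 to 390 g, loose, upright. Its neck, the top 45 mm, is a straight round cylinder 28 mm in diameter: the place to grip it. Body 62 mm in diameter. This point is the bottle's centre, half-way up (77.5 mm above its foot); z runs up to the mouth.
- round_small_center (a point): The small round bottle of plain green glass, empty, open, 115 mm tall, about 120 to 195 g, loose, upright. Its neck, the top 45 mm, is a straight round cylinder 28 mm in diameter: the place to grip it. Body 44 mm in diameter. This point is the bottle's centre, half-way up (57.5 mm above its foot); z runs up to the mouth.
- square_large_center (a point): The large square bottle of plain green glass, empty, open, 150 mm tall, about 240 to 390 g, loose, upright. Its neck, the top 45 mm, is a straight round cylinder 28 mm in diameter: the place to grip it. Body 56 x 56 mm seen from above, sides along x and y. This point is the bottle's centre, half-way up (75 mm above its foot); z runs up to the mouth.
- square_small_center (a point): The small square bottle of plain green glass, empty, open, 112 mm tall, about 120 to 195 g, loose, upright. Its neck, the top 45 mm, is a straight round cylinder 28 mm in diameter: the place to grip it. Body 42 x 42 mm seen from above, sides along x and y. This point is the bottle's centre, half-way up (56 mm above its foot); z runs up to the mouth.
- dish_round_large: The large round white drip dish, 88 mm inside, 94 mm outside diameter, floor 4 mm thick, rim 12 mm high over all and 3 mm thick; fixed to the bench. Origin: centre of the dish on the bench; z up (so a bottle stands with its foot 4 mm above this origin).
- dish_round_small: The small round white drip dish, 68 mm inside, 74 mm outside diameter, floor 4 mm thick, rim 12 mm high over all and 3 mm thick; fixed to the bench. Origin: centre of the dish on the bench; z up (so a bottle stands with its foot 4 mm above this origin).
- dish_square_large: The large square white drip dish, 92 x 92 mm inside, 98 x 98 mm outside, sides along x and y (a bottle turned askew in it also fits with 8 mm to spare at the corners), floor 4 mm thick, rim 12 mm high over all and 3 mm thick; fixed to the bench. Origin: centre of the dish on the bench; z up (so a bottle stands with its foot 4 mm above this origin).
- dish_square_small: The small square white drip dish, 72 x 72 mm inside, 78 x 78 mm outside, sides along x and y (a bottle turned askew in it also fits with 8 mm to spare at the corners), floor 4 mm thick, rim 12 mm high over all and 3 mm thick; fixed to the bench. Origin: centre of the dish on the bench; z up (so a bottle stands with its foot 4 mm above this origin).
- jar_center (a point): A squat closed amber glass jar with a steel lid and no neck, 62 mm in diameter, 75 mm tall, loose; not part of the job. The point is its centre, half-way up.
- beaker_center (a point): An open steel beaker, 68 mm across the rim, 85 mm tall, loose; not part of the job. The point is its centre, half-way up.
There are look-alikes about, which are no part of the job. What is shaped like the part that bears square_large_center but purple is not meant. What is shaped like the part that bears round_small_center but yellow is not meant.

How it is judged:
By the outcome, as a careful person would: the job done as asked, in the order asked, and still so for the second after the job is handed in, with the robot touching nothing.
It also fails if it takes over 109 s, if anything falls off the work surface, if the arm or the gripper's body presses on something with over 40 N, if the wrist force passes 120 N, or if a joint passes its speed limit or range.

## Robot

A 6-joint arm with a two-finger parallel gripper is mounted at the origin on the work surface. World frame = base frame: x ahead of the robot, y to its left, z up, the work surface at z = 0. Lengths are in m, angles in rad, forces in N, time in s.
With the tool pointing down it reaches from about 0.35 to 1 m from the base axis. Payload 7.1 kg.
Tool frame: the origin (TCP) lies on the centre line of the jaws, within the pads' length; the fingertips stand ctrl.tips_ahead ahead of it and the grasp point (between the pads) lies 8 mm behind it (ctrl.tips_ahead is the distance from the TCP to the fingertips, in m); z points along the fingers, y is the line along which they close (so a half turn about z gives the same grasp; the last joint's range is limited). The gripper opens to 85 mm and grips with 20 to 120 N. Pads are 22 mm wide; open, the fingers measure 114 mm over their backs; the gripper's body (76 mm by 85 mm) begins 54 mm behind the grasp point. The pads swing forward as they close: fully open they stand 13 mm farther back than shut.
Start: joints at [1.275, 0.423, 1.63, -0, 1.089, -0.019], TCP at [0.171, 0.601, 0.242] pointing down, gripper open.
Joint ranges: [-3, 3], [-0.9, 2.11], [0.09, 2.58], [-1.31, 4.45], [0.11, 2.69], [-2.54, 2.54]. Speed limits (rad/s): [2.39, 2.39, 3.01, 3.14, 3.14, 3.14].

## Interface

Orientations are given as a 3x3 rotation matrix whose columns are the frame's x, y, z axes.
In Python, from workcell import ctrl gives the robot as it stands.
- The arm moves only by the tool servo_tool, never from a script. Its argument "increments" is a list of rows, each a list of 3 entries, a list of its own where there are three numbers: the shift along the world's x, y, z in cm, then the turn about the world's z in rad, then the finger opening in cm, from 0 to 8.54. In form: [[[x, y, z], twist, gripper], ...]. A call has 1 to 5 rows; each row is the pose to reach, as a shift and turn from the pose commanded when the call began; what a row does not reach only later rows make up. A row lasts 1/8 s, in which the tool goes at most 62.5 mm and 10.7 degrees, less where a joint would pass 70% of its speed; a pose out of reach is approached as far as the arm can. A call with a gripper value outside its range is refused whole. The fingers move at their own pace and stop on an object; the grip force is fixed at half the most. Time passes only in rows, so rows that repeat a pose let the fingers close. It gives the time, the measured TCP pose, the force, the opening and the grip force at its end, in the units of the state.
- ctrl.get_obs(): the state, without advancing time (a new reading comes with each control period).
- ctrl.grab_frame(name): name is "scene" or "top"; returns a dict with "image" (384x512x3 uint8, red, green, blue), "depth" (384x512 float32, m along the optical axis (not along the pixel's ray), 0 where there is no reading), "fx", "fy", "cx", "cy" (pixels), "camera_from_world" (4x4, takes a point from world to camera coordinates). Camera axes: x right, y up, looking along -z (the intrinsics and any distortion apply to the point x, -y, -z); pixel columns grow to the right and rows downward; lengths in m; the calibration is good to about 2 mm. A picture is of the moment at which its call begins.
- ctrl.hand_in(): hands the job in; it is judged then, once.
Trained networks look in the newest picture that a camera, given by its name, has taken for a name from the list of things; names that differ only in an ending like _2 or _b are one class to them, and where a whole thing is asked for, a point or a joint stands for the part that bears it (a point fixed in the world has none). Each returns a list of dicts, best first, with "confidence" (0 to 1); they miss things now and then, are a little off and sometimes report something else, mostly with a low value. They report only what shows in the picture. A call takes as long as a camera call. They do not tell look-alikes from the thing itself.
- ctrl.find_in(camera, name): "rect" ([centre column, centre row, width, height] in pixels, round what is visible of it).
- ctrl.regions_of(camera, name): "mask" (384x512 bool, what is visible of it) and "rect" ([centre column, centre row, width, height] in pixels, round what is visible of it).
The state is a dict: "t": time; "qpos": joint angles; "dq": joint speeds; "joint_torque": joint torques, N m; "eef_pos": TCP position; "tool_rot": TCP orientation; "wrist_force": force on the tool from outside, world axes, zero at the start; "wrist_torque": the same for the moment, N m; "gripper_width": finger opening in m; "gripper_force": force on a finger pad.
Only numpy, scipy, OpenCV 4.12 (cv2) and the standard library are available. Lean on these libraries where they do the work, as an engineer would, in place of code of your own. Each camera call takes 0.05 s, during which the arm holds its last target. There are 200 camera calls.

## Working session

There is one attempt and no reset: what is moved stays moved. The work goes in short steps, Python scripts to look and compute and a tool call to move; the robot and the scene stay as the last step left them, time stands still between calls to the robot, and variables do not carry over. Pictures are saved under pics/ and viewed, at most 14 in all, crops included, and the job is handed in when it is done.

Besides the shell and the picture viewer there is one more tool, called as name(argument=value, ...), one argument or row to a line, values as JSON. servo_tool: Moves the arm, as the interface text tells. Its arguments: {"type":"object","properties":{"increments":{"type":"array"}},"required":["increments"]}

```bash
mkdir -p pics; cat > h.py <<'E'
import numpy as np, cv2
from workcell import ctrl
def world(f,mask):
    v,u=np.nonzero(mask&(f["depth"]>0)); d=f["depth"][v,u]
    p=np.stack([(u-f["cx"])/f["fx"]*d,-(v-f["cy"])/f["fy"]*d,-d,np.ones_like(d)])
    return (np.linalg.inv(f["camera_from_world"])@p)[:3].T,(u,v)
def save(f,n): cv2.imwrite(f"pics/{n}.png",f["image"][:,:,::-1])
E
python3 - <<'E'
from h import *
print(ctrl.get_obs()["t"],ctrl.tips_ahead,ctrl.get_obs()["gripper_width"]); print(ctrl.get_obs()["tool_rot"])
for c in ("top","scene"):
    f=ctrl.grab_frame(c); save(f,c); print(c,np.linalg.inv(f["camera_from_world"]).round(3)[:3].tolist())
    for n in "round_large_center round_small_center square_large_center square_small_center dish_round_large dish_round_small dish_square_large dish_square_small jar_center beaker_center".split():
        for r in ctrl.regions_of(c,n)[:4]:
            p,_=world(f,r["mask"])
            if len(p)<5: continue
            z=p[:,2]; q=p[z>z.max()-.01]
            col=f["image"][r["mask"]].mean(0).round()
            print(n,round(r["confidence"],2),np.round(r["rect"]),"med",np.median(p,0).round(3),"lo",np.percentile(p,2,0).round(3),"hi",np.percentile(p,98,0).round(3),"col",col)
E
```

```text
0.0 0.011 0.08553035337121494
[[-9.61942639e-01  2.73251065e-01 -4.63202867e-04]
 [ 2.73251455e-01  9.61941453e-01 -1.51128046e-03]
 [ 3.26150433e-05 -1.58033597e-03 -9.99998751e-01]]
top [[-0.014, 0.986, -0.167, 0.355], [-1.0, -0.018, -0.023, 0.042], [-0.026, 0.166, 0.986, 1.314]]
round_large_center 0.82 [350. 164.  25.  23.] med [ 0.627 -0.223  0.1  ] lo [ 0.608 -0.257  0.006] hi [ 0.661 -0.203  0.158] col [29. 58. 38.]
round_large_center 0.73 [324. 219.  31.  32.] med [ 0.47  -0.152  0.004] lo [ 0.424 -0.198 -0.001] hi [ 0.516 -0.105  0.014] col [157. 154. 146.]
round_small_center 0.73 [204. 137.  14.  19.] med [0.727 0.224 0.069] lo [0.716 0.209 0.013] hi [0.747 0.245 0.118] col [88. 75. 12.]
square_large_center 0.74 [141. 207.  29.  26.] med [0.505 0.423 0.094] lo [0.477 0.4   0.004] hi [0.543 0.451 0.152] col [30. 60. 39.]
square_large_center 0.72 [134. 248.  34.  19.] med [0.388 0.436 0.095] lo [0.359 0.416 0.009] hi [0.419 0.469 0.152] col [56. 27. 72.]
square_small_center 0.75 [232. 220.  17.  16.] med [0.462 0.137 0.065] lo [0.445 0.12  0.013] hi [0.486 0.161 0.115] col [33
[... 3009 characters left out ...]
137.]
dish_round_small 0.57 [214. 160.  33.  22.] med [ 0.471 -0.155  0.003] lo [ 0.423 -0.202 -0.001] hi [ 0.521 -0.104  0.014] col [154. 151. 145.]
dish_square_large 0.86 [216. 160.  34.  31.] med [ 0.471 -0.153  0.003] lo [ 0.422 -0.202 -0.002] hi [ 0.521 -0.103  0.014] col [151. 148. 143.]
dish_square_small 0.57 [224. 212.  27.  26.] med [0.672 0.008 0.003] lo [ 0.635 -0.031 -0.002] hi [0.715 0.05  0.013] col [153. 150. 144.]
jar_center 0.65 [245. 175.  14.  24.] med [0.519 0.006 0.063] lo [ 0.486 -0.023  0.011] hi [0.533 0.028 0.077] col [85. 73. 69.]
beaker_center 0.57 [192. 131.  24.  25.] med [ 0.416 -0.289  0.058] lo [ 0.38  -0.322  0.008] hi [ 0.444 -0.259  0.085] col [82. 79. 82.]
```

View pics/top.png

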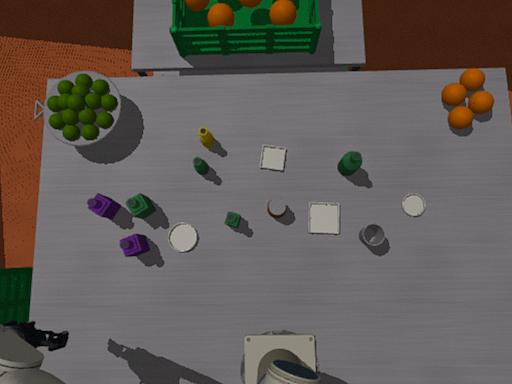

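View pics/scene.png

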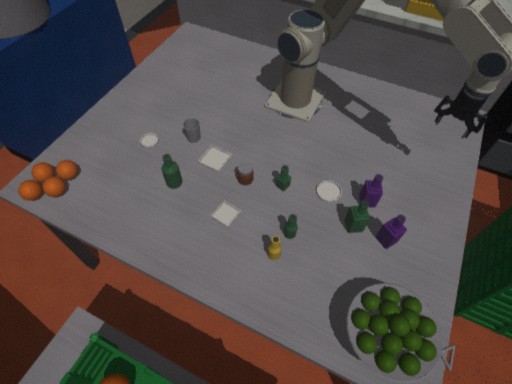

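```bash
cat > m.py <<'E'
from h import *
# depth-cluster measurement: neck circle (points above zlo near a guess) and dish rims
def pts(c):
    f=ctrl.grab_frame(c); p,(u,v)=world(f,np.ones(f["depth"].shape,bool)); return p,f["image"][v,u]
def near(p,g,r,z0,z1):
    return p[(np.hypot(p[:,0]-g[0],p[:,1]-g[1])<r)&(p[:,2]>z0)&(p[:,2]<z1)]
E
python3 - <<'E'
from m import *
from scipy.optimize import least_squares
B=dict(RL=(.645,-.23,.155),RS=(.645,.245,.115),SL=(.52,.43,.15),SS=(.47,.143,.112))
D=dict(dRL=(.414,.31,.062),dRS=(.509,-.444,.055),dSL=(.471,-.153,.075),dSS=(.675,.01,.062))
P={c:pts(c)[0] for c in("top","scene")}
for n,(x,y,h) in B.items():
    for c,p in P.items():
        q=near(p,(x,y),.05,h-.04,h+.01)
        if len(q)<8: print(n,c,len(q)); continue
        top=q[q[:,2]>h-.006]
        s=least_squares(lambda a:np.hypot(q[:,0]-a[0],q[:,1]-a[1])-.014,q.mean(0)[:2],loss="soft_l1",f_scale=.001)
        b=near(p,s.x,.06,.01,h-.06)
        print(n,c,len(q),"fit",s.x.round(4),"topmid",((top.max(0)+top.min(0))/2).round(4) if len(top) else "", "body",b.min(0).round(3),b.max(0).round(3))
for n,(x,y,r) in D.items():
    for c,p in P.items():
        q=near(p,(x,y),r,.008,.018)
        lo,hi=np.percentile(q,1,0),np.percentile(q,99,0)
        print(n,c,len(q),"mid",((lo+hi)/2).round(4),"size",(hi-lo).round(3))
E
```

```text
RL top 106 fit [ 0.6386 -0.2341] topmid [ 0.638  -0.233   0.1547] body [ 0.607 -0.263  0.01 ] [ 0.664 -0.203  0.095]
RL scene 94 fit [ 0.6385 -0.2371] topmid [ 0.6399 -0.2355  0.1545] body [ 0.615 -0.267  0.01 ] [ 0.672 -0.204  0.095]
RS top 91 fit [0.6422 0.2463] topmid [0.6413 0.2464 0.1151] body [0.62  0.224 0.01 ] [0.656 0.267 0.055]
RS scene 97 fit [0.6412 0.2431] topmid [0.6425 0.2435 0.1138] body [0.631 0.223 0.01 ] [0.666 0.265 0.055]
SL top 105 fit [0.5123 0.4364] topmid [0.5121 0.4346 0.1498] body [0.475 0.399 0.01 ] [0.548 0.445 0.09 ]
SL scene 107 fit [0.5117 0.4327] topmid [0.5145 0.4327 0.1489] body [0.504 0.396 0.01 ] [0.551 0.47  0.09 ]
SS top 77 fit [0.4668 0.1436] topmid [0.4664 0.1434 0.1117] body [0.442 0.118 0.014] [0.479 0.165 0.052]
SS scene 85 fit [0.466  0.1398] topmid [0.4674 0.1404 0.1104] body [0.453 0.117 0.01 ] [0.493 0.165 0.052]
dRL top 125 mid [0.4152 0.3088 0.0118] size [0.09  0.091 0.008]
dRL scene 60 mid [0.4155 0.3072 0.0118] size [0.092 0.09  0.008]
dRS top 90 mid [ 0.5083 -0.4414  0.0122] size [0.069 0.072 0.008]
dRS scene 43 mid [ 0.5108 -0.4442  0.0118] size [0.074 0.071 0.008]
dSL top 155 mid [ 0.4696 -0.1501  0.0121] size [0.099 0.1   0.008]
dSL scene 84 mid [ 0.4715 -0.1527  0.0117] size [0.103 0.101 0.007]
dSS top 119 mid [0.6744 0.0124 0.0126] size [0.087 0.084 0.009]
dSS scene 83 mid [0.6754 0.0086 0.0113] size [0.085 0.084 0.006]
```

The top view shows the four white dishes: small square (273,158), large square (324,218), small round (414,205) and large round (183,237). The green bottles are RL (350,163), RS (201,166), SL (140,206) and SS (233,220). The purple and yellow ones are decoys. The scene view agrees, so I'm starting with SL.

servo_tool(
  increments=[
    [[4,-2,0],-0.1,5],
    [[9,-4.4,0],-0.26,5],
    [[14,-6.9,0],-0.42,5],
    [[19,-9.3,0],-0.56,5],
    [[24,-11.8,0],-0.64,5],
  ],
)

```text
t: 1.82
eef_pos: [0.4123, 0.4824, 0.2425]
tool_rot: [[-0.606, 0.796, 0.0], [0.796, 0.606, 0.0], [0.0, 0.0, -1.0]]
wrist_force: [0.7, 0.7, -1.0]
gripper_width: 0.0503
gripper_force: 0.0
```

servo_tool(
  increments=[
    [[5,-2.5,0],0,5],
    [[8.5,-4.2,0],0,5],
    [[10,-4.9,0],0,5],
    [[10.1,-4.9,0],0,5],
    [[10.1,-4.9,0],0,5],
  ],
)

```text
t: 2.45
eef_pos: [0.5106, 0.4349, 0.2422]
tool_rot: [[-0.609, 0.793, -0.001], [0.793, 0.609, -0.0], [0.0, -0.001, -1.0]]
wrist_force: [0.2, -0.9, -1.1]
gripper_width: 0.0501
gripper_force: 0.0
```

servo_tool(
  increments=[
    [[0.1,0,-3],0,5],
    [[0.1,0,-7],0,5],
    [[0.1,0,-10],0,5],
    [[0.1,0,-11.5],0,5],
    [[0.1,0,-11.7],0,5],
  ],
)

```text
t: 3.08
eef_pos: [0.5118, 0.4346, 0.1247]
tool_rot: [[-0.609, 0.793, -0.001], [0.793, 0.609, -0.001], [0.0, -0.001, -1.0]]
wrist_force: [0.4, 1.0, 0.6]
gripper_width: 0.0501
gripper_force: 0.0
```

servo_tool(
  increments=[
    [[0,0,0],0,2.0],
    [[0,0,0],0,2.0],
    [[0,0,0],0,2.0],
    [[0,0,0],0,2.0],
    [[0,0,0],0,2.0],
  ],
)

```text
t: 3.7
eef_pos: [0.5132, 0.4347, 0.1268]
tool_rot: [[-0.608, 0.794, 0.001], [0.794, 0.608, 0.001], [0.0, 0.002, -1.0]]
wrist_force: [-3.1, -0.5, 6.8]
gripper_width: 0.0269
gripper_force: 59.7
```

servo_tool(
  increments=[
    [[0,0,1],0,2.0],
    [[0,0,4],0,2.0],
    [[0,0,8],0,2.0],
    [[0,0,12],0,2.0],
    [[0,0,15],0,2.0],
  ],
)

```text
t: 4.32
eef_pos: [0.5131, 0.4342, 0.2775]
tool_rot: [[-0.608, 0.794, 0.001], [0.794, 0.608, 0.001], [-0.0, 0.002, -1.0]]
wrist_force: [0.2, 0.6, -2.1]
gripper_width: 0.0267
gripper_force: 59.5
```

```bash
python3 - <<'E'
from h import *
f=ctrl.grab_frame("scene"); im=cv2.resize(f["image"][110:290,230:470],None,fx=3,fy=3)
cv2.imwrite("pics/l1.png",im[:,:,::-1]); o=ctrl.get_obs(); print(o["eef_pos"].round(4),o["wrist_force"],o["wrist_torque"],o["gripper_width"])
E
```

```text
[0.5144 0.4353 0.2818] [1.1767696  1.71634501 0.8269412 ] [ 0.08456196 -0.14138491  0.00481694] 0.0269553344617067
```

View pics/l1.png

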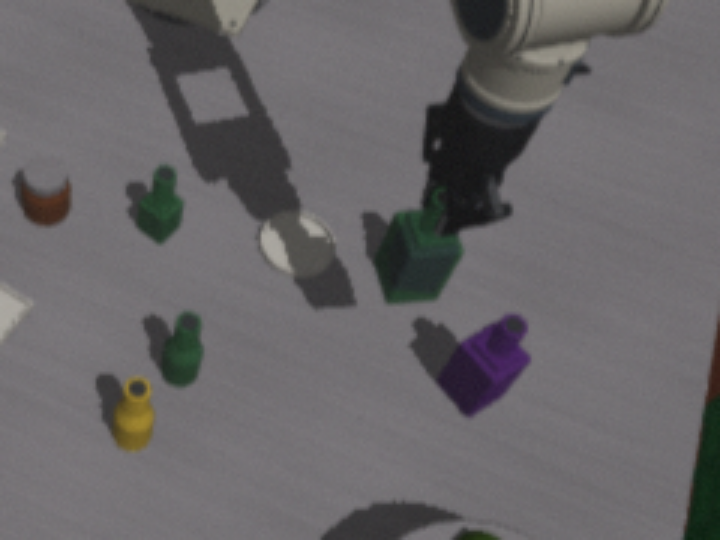

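The crop shows SL (420,250) held upright and clear of the bench. I'm carrying it to the large square dish.

servo_tool(
  increments=[
    [[-0.1,-2,0.5],0,2.0],
    [[-0.4,-5.5,1],0,2.0],
    [[-0.7,-10,1],0,2.0],
    [[-1.0,-15,1],0,2.0],
    [[-1.4,-20,1],0,2.0],
  ],
)

```text
t: 5.0
eef_pos: [0.4973, 0.2314, 0.2837]
tool_rot: [[-0.608, 0.794, -0.002], [0.794, 0.608, -0.002], [0.0, -0.003, -1.0]]
wrist_force: [1.0, 0.1, -2.5]
gripper_width: 0.0267
gripper_force: 59.7
```

servo_tool(
  increments=[
    [[-0.4,-5,0],0,2.0],
    [[-0.7,-10,0],0,2.0],
    [[-1.1,-15,0],0,2.0],
    [[-1.5,-20,0],0,2.0],
    [[-1.8,-25,0],0,2.0],
  ],
)

```text
t: 5.62
eef_pos: [0.4788, -0.0179, 0.284]
tool_rot: [[-0.608, 0.794, -0.003], [0.794, 0.608, -0.0], [0.001, -0.002, -1.0]]
wrist_force: [1.0, 0.3, -3.1]
gripper_width: 0.0264
gripper_force: 59.7
```

servo_tool(
  increments=[
    [[-0.4,-5,0],0,2.0],
    [[-0.7,-9,0],0,2.0],
    [[-0.9,-12,0],0,2.0],
    [[-1.0,-13.5,0],0,2.0],
    [[-1.0,-13.5,0],0,2.0],
  ],
)

```text
t: 6.25
eef_pos: [0.4699, -0.1512, 0.2846]
tool_rot: [[-0.607, 0.795, -0.001], [0.795, 0.607, 0.001], [0.001, -0.001, -1.0]]
wrist_force: [1.1, 0.9, -3.4]
gripper_width: 0.0265
gripper_force: 59.7
```

```bash
python3 - <<'E'
from m import *
o=ctrl.get_obs(); print(o["eef_pos"].round(4),o["gripper_width"],o["wrist_force"])
for c in("top","scene"):
    p,_=pts(c); q=near(p,o["eef_pos"],.06,.1,.25); print(c,len(q),q.min(0).round(3),q.max(0).round(3))
    b=q[(q[:,2]<.25)]; print(np.percentile(b[:,2],[0,2,5]).round(3))
E
```

```text
[ 0.4699 -0.1512  0.2846] 0.026456037372703585 [ 1.10812046  0.89398083 -3.40223244]
top 53 [ 0.445 -0.165  0.161] [ 0.483 -0.113  0.25 ]
[0.161 0.162 0.165]
scene 310 [ 0.436 -0.168  0.157] [ 0.508 -0.114  0.25 ]
[0.157 0.161 0.164]
```

servo_tool(
  increments=[
    [[0,0,-3],0,2.0],
    [[0,0,-7],0,2.0],
    [[0,0,-11],0,2.0],
    [[0,0,-13.5],0,2.0],
    [[0,0,-14.5],0,2.0],
  ],
)

```text
t: 6.98
eef_pos: [0.4701, -0.1494, 0.139]
tool_rot: [[-0.61, 0.793, -0.003], [0.793, 0.61, 0.001], [0.002, -0.001, -1.0]]
wrist_force: [0.6, 0.3, -1.7]
gripper_width: 0.0266
gripper_force: 59.6
```

servo_tool(
  increments=[
    [[0,0,-0.3],0,2.0],
    [[0,0,-0.5],0,2.0],
    [[0,0,-0.7],0,2.0],
    [[0,0,-0.8],0,2.0],
    [[0,0,-0.8],0,2.0],
  ],
)

```text
t: 7.6
eef_pos: [0.4709, -0.1509, 0.1325]
tool_rot: [[-0.608, 0.794, 0.0], [0.794, 0.608, -0.0], [-0.0, 0.0, -1.0]]
wrist_force: [-0.4, 1.0, -3.8]
gripper_width: 0.0268
gripper_force: 59.6
```

servo_tool(
  increments=[
    [[0,0,-0.1],0,2.0],
    [[0,0,-0.1],0,2.0],
    [[0,0,-0.2],0,2.0],
    [[0,0,-0.2],0,2.0],
  ],
)

```text
t: 8.1
eef_pos: [0.4709, -0.1509, 0.1308]
tool_rot: [[-0.608, 0.794, 0.0], [0.794, 0.608, -0.0], [-0.0, 0.0, -1.0]]
wrist_force: [-1.7, -0.5, 4.4]
gripper_width: 0.0267
gripper_force: 60.7
```

Contact: Fz went from −3.8 to +4.4. I'm releasing slowly and then rising.

servo_tool(
  increments=[
    [[0,0,0],0,3.0],
    [[0,0,0],0,3.6],
    [[0,0,0],0,4.3],
    [[0,0,0],0,5.0],
    [[0,0,0],0,5.0],
  ],
)

```text
t: 8.72
eef_pos: [0.4708, -0.1508, 0.1303]
tool_rot: [[-0.608, 0.794, -0.0], [0.794, 0.608, 0.0], [0.0, 0.0, -1.0]]
wrist_force: [-0.0, -1.0, 0.5]
gripper_width: 0.05
gripper_force: 0.0
```

servo_tool(
  increments=[
    [[0,0,1],0,5],
    [[0,0,3],0,5],
    [[0,0,6],0,5],
    [[0,0,9],0,5],
    [[0,0,10],0,5],
  ],
)

```text
t: 9.35
eef_pos: [0.4717, -0.1511, 0.2325]
tool_rot: [[-0.608, 0.794, 0.004], [0.794, 0.608, -0.001], [-0.003, 0.002, -1.0]]
wrist_force: [-0.3, 0.3, 0.1]
gripper_width: 0.0503
gripper_force: 0.0
```

```bash
python3 - <<'E'
from h import *
f=ctrl.grab_frame("scene"); im=cv2.resize(f["image"][90:240,120:320],None,fx=3,fy=3)
cv2.imwrite("pics/p1.png",im[:,:,::-1])
E
```

```text
(no output)
```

View pics/p1.png

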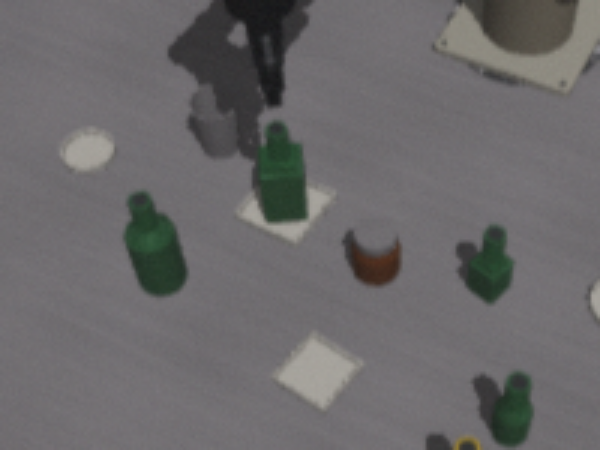

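SL (283,185 in the crop) stands inside the large square dish. RL is next.

servo_tool(
  increments=[
    [[3,-1.5,0],0,5],
    [[8,-4,0],0,5],
    [[13,-6.5,0],0,5],
    [[16.5,-8.2,0],0,5],
    [[16.8,-8.4,0],0,5],
  ],
)

```text
t: 10.02
eef_pos: [0.64, -0.2356, 0.2284]
tool_rot: [[-0.608, 0.794, -0.001], [0.794, 0.608, 0.0], [0.001, -0.001, -1.0]]
wrist_force: [-1.1, -0.4, -0.8]
gripper_width: 0.0503
gripper_force: 0.0
```

servo_tool(
  increments=[
    [[0,0,-1],0,5],
    [[0,0,-4],0,5],
    [[0,0,-7.5],0,5],
    [[0,0,-9.3],0,5],
    [[0,0,-9.5],0,5],
  ],
)

```text
t: 10.65
eef_pos: [0.6373, -0.2341, 0.1338]
tool_rot: [[-0.608, 0.794, -0.003], [0.794, 0.608, 0.001], [0.003, -0.002, -1.0]]
wrist_force: [-0.4, -0.1, 1.0]
gripper_width: 0.0498
gripper_force: 0.0
```

servo_tool(
  increments=[
    [[0,0,0],0,2.0],
    [[0,0,0],0,2.0],
    [[0,0,0],0,2.0],
    [[0,0,0],0,2.0],
    [[0,0,0],0,2.0],
  ],
)

```text
t: 11.28
eef_pos: [0.6395, -0.2352, 0.1367]
tool_rot: [[-0.608, 0.794, 0.002], [0.794, 0.608, -0.001], [-0.002, 0.001, -1.0]]
wrist_force: [-0.3, -0.5, 6.0]
gripper_width: 0.0264
gripper_force: 60.1
```

servo_tool(
  increments=[
    [[0,0,1],0,2.0],
    [[0,0,4],0,2.0],
    [[0,0,8],0,2.0],
    [[0,0,12],0,2.0],
    [[0,0,15],0,2.0],
  ],
)

```text
t: 11.9
eef_pos: [0.6388, -0.2346, 0.2872]
tool_rot: [[-0.608, 0.794, 0.001], [0.794, 0.608, -0.0], [-0.001, 0.001, -1.0]]
wrist_force: [0.5, 0.0, -3.7]
gripper_width: 0.0263
gripper_force: 59.4
```

servo_tool(
  increments=[
    [[-0.8,2,1],0,2.0],
    [[-2.1,5,1.5],0,2.0],
    [[-3.9,9.5,1.5],0,2.0],
    [[-5.8,14,1.5],0,2.0],
    [[-7.6,18.5,1.5],0,2.0],
  ],
)

```text
t: 12.52
eef_pos: [0.5603, -0.0474, 0.299]
tool_rot: [[-0.608, 0.794, -0.003], [0.794, 0.608, 0.001], [0.002, -0.002, -1.0]]
wrist_force: [1.4, 0.3, -3.7]
gripper_width: 0.0263
gripper_force: 59.6
```

servo_tool(
  increments=[
    [[-1.9,4.5,0],0,2.0],
    [[-3.7,9,0],0,2.0],
    [[-5.6,13.5,0],0,2.0],
    [[-7.4,18,0],0,2.0],
    [[-9.3,22.5,0],0,2.0],
  ],
)

```text
t: 13.15
eef_pos: [0.4671, 0.1768, 0.2993]
tool_rot: [[-0.609, 0.793, -0.002], [0.793, 0.609, -0.0], [0.001, -0.002, -1.0]]
wrist_force: [0.5, 0.2, -3.3]
gripper_width: 0.0265
gripper_force: 59.6
```

servo_tool(
  increments=[
    [[-1.9,4.5,0],0,2.0],
    [[-3.5,8.5,0],0,2.0],
    [[-4.8,11.5,0],0,2.0],
    [[-5.5,13.3,0],0,2.0],
    [[-5.5,13.3,0],0,2.0],
  ],
)

```text
t: 13.78
eef_pos: [0.4136, 0.3088, 0.2997]
tool_rot: [[-0.61, 0.792, -0.001], [0.792, 0.61, -0.001], [0.0, -0.001, -1.0]]
wrist_force: [0.1, -0.0, -4.0]
gripper_width: 0.0261
gripper_force: 59.5
```

```bash
python3 - <<'E'
from m import *
o=ctrl.get_obs(); e=o["eef_pos"]; print(e.round(4),o["gripper_width"],o["wrist_force"])
for c in("top","scene"):
    p,_=pts(c); q=near(p,e,.06,.1,e[2]-.05); print(c,len(q),q.min(0).round(3),q.max(0).round(3))
E
```

```text
[0.4136 0.3088 0.2997] 0.026069641093734178 [ 0.09550011 -0.02808437 -3.98428239]
top 128 [0.383 0.279 0.165] [0.44  0.304 0.248]
scene 321 [0.41  0.275 0.164] [0.447 0.337 0.25 ]
```

servo_tool(
  increments=[
    [[0,0,-3],0,2.0],
    [[0,0,-7],0,2.0],
    [[0,0,-11],0,2.0],
    [[0,0,-14],0,2.0],
    [[0,0,-15.2],0,2.0],
  ],
)

```text
t: 14.5
eef_pos: [0.4144, 0.3066, 0.1467]
tool_rot: [[-0.607, 0.795, -0.003], [0.795, 0.607, -0.002], [-0.0, -0.003, -1.0]]
wrist_force: [0.5, 0.2, -2.8]
gripper_width: 0.0258
gripper_force: 59.6
```

servo_tool(
  increments=[
    [[0,0,-0.2],0,2.0],
    [[0,0,-0.4],0,2.0],
    [[0,0,-0.5],0,2.0],
    [[0,0,-0.6],0,2.0],
    [[0,0,-0.6],0,2.0],
  ],
)

```text
t: 15.12
eef_pos: [0.4148, 0.3083, 0.1426]
tool_rot: [[-0.608, 0.794, 0.0], [0.794, 0.608, 0.0], [-0.0, 0.0, -1.0]]
wrist_force: [0.7, 0.2, -2.9]
gripper_width: 0.0268
gripper_force: 59.6
```

servo_tool(
  increments=[
    [[0,0,-0.1],0,2.0],
    [[0,0,-0.1],0,2.0],
    [[0,0,-0.2],0,2.0],
    [[0,0,-0.2],0,2.0],
  ],
)

```text
t: 15.62
eef_pos: [0.4149, 0.3083, 0.1407]
tool_rot: [[-0.608, 0.794, 0.0], [0.794, 0.608, 0.0], [0.0, 0.0, -1.0]]
wrist_force: [-1.6, -2.0, 2.4]
gripper_width: 0.0261
gripper_force: 60.3
```

servo_tool(
  increments=[
    [[0,0,0],0,3.0],
    [[0,0,0],0,3.6],
    [[0,0,0],0,4.3],
    [[0,0,0],0,5.0],
    [[0,0,0],0,5.0],
  ],
)

```text
t: 16.25
eef_pos: [0.4148, 0.3082, 0.1403]
tool_rot: [[-0.608, 0.794, -0.0], [0.794, 0.608, -0.0], [-0.0, -0.0, -1.0]]
wrist_force: [1.3, 0.2, -0.1]
gripper_width: 0.0502
gripper_force: 0.0
```

servo_tool(
  increments=[
    [[0,0,1],0,5],
    [[0,0,3],0,5],
    [[0,0,6],0,5],
    [[0,0,9],0,5],
    [[0,0,10],0,5],
  ],
)

```text
t: 16.88
eef_pos: [0.4156, 0.3088, 0.2426]
tool_rot: [[-0.608, 0.794, 0.003], [0.794, 0.608, 0.002], [-0.0, 0.004, -1.0]]
wrist_force: [0.3, 0.1, -0.7]
gripper_width: 0.0503
gripper_force: 0.0
```

servo_tool(
  increments=[
    [[1,-3,0],0,5],
    [[2.5,-8,0],0,5],
    [[4,-13,0],0,5],
    [[5,-16.2,0],0,5],
    [[5.1,-16.6,0],0,5],
  ],
)

```text
t: 17.5
eef_pos: [0.4658, 0.1405, 0.2399]
tool_rot: [[-0.606, 0.795, -0.001], [0.795, 0.606, -0.0], [0.0, -0.001, -1.0]]
wrist_force: [0.7, -0.1, -0.2]
gripper_width: 0.0499
gripper_force: 0.0
```

```bash
python3 - <<'E'
from h import *
f=ctrl.grab_frame("scene"); im=cv2.resize(f["image"][100:290,180:430],None,fx=3,fy=3)
cv2.imwrite("pics/p2.png",im[:,:,::-1])
E
```

```text
(no output)
```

View pics/p2.png

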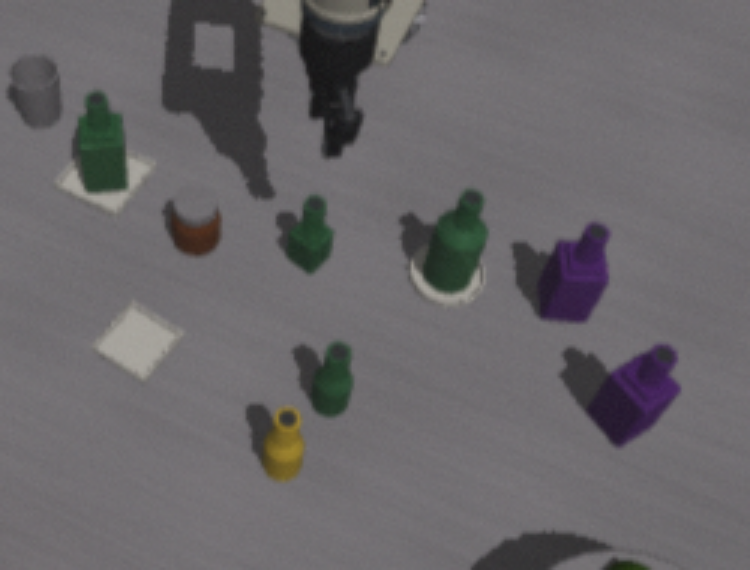

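RL (455,245) stands in the large round dish, and the gripper is above SS.

servo_tool(
  increments=[
    [[0,0,-3],0,5],
    [[0,0,-8],0,5],
    [[0,0,-12.5],0,5],
    [[0,0,-14.5],0,5],
    [[0,0,-14.8],0,5],
  ],
)

```text
t: 18.18
eef_pos: [0.4643, 0.1429, 0.0908]
tool_rot: [[-0.609, 0.793, -0.004], [0.793, 0.609, -0.001], [0.001, -0.003, -1.0]]
wrist_force: [-0.2, -1.1, 0.2]
gripper_width: 0.05
gripper_force: 0.0
```

servo_tool(
  increments=[
    [[0,0,0],0,2.0],
    [[0,0,0],0,2.0],
    [[0,0,0],0,2.0],
    [[0,0,0],0,2.0],
    [[0,0,0],0,2.0],
  ],
)

```text
t: 18.8
eef_pos: [0.4663, 0.1423, 0.0931]
tool_rot: [[-0.608, 0.794, 0.001], [0.794, 0.608, 0.0], [-0.0, 0.001, -1.0]]
wrist_force: [-1.6, -0.0, 6.9]
gripper_width: 0.0265
gripper_force: 59.3
```

servo_tool(
  increments=[
    [[0,0,1],0,2.0],
    [[0,0,3],0,2.0],
    [[0,0,6],0,2.0],
    [[0,0,9],0,2.0],
    [[0,0,10],0,2.0],
  ],
)

```text
t: 19.42
eef_pos: [0.4666, 0.1424, 0.1942]
tool_rot: [[-0.608, 0.794, 0.003], [0.794, 0.608, 0.001], [-0.001, 0.003, -1.0]]
wrist_force: [-0.4, 0.4, -2.0]
gripper_width: 0.0265
gripper_force: 59.1
```

servo_tool(
  increments=[
    [[2,-1.3,0],0,2.0],
    [[5.5,-3.5,0],0,2.0],
    [[9.5,-6,0],0,2.0],
    [[13.5,-8.5,0],0,2.0],
    [[17,-10.7,0],0,2.0],
  ],
)

```text
t: 20.05
eef_pos: [0.6373, 0.033, 0.1904]
tool_rot: [[-0.608, 0.794, -0.002], [0.794, 0.608, -0.0], [0.001, -0.002, -1.0]]
wrist_force: [0.2, 0.5, -1.6]
gripper_width: 0.0264
gripper_force: 59.1
```

servo_tool(
  increments=[
    [[2.5,-1.6,0],0,2.0],
    [[3.7,-2.4,0],0,2.0],
    [[3.9,-2.4,0],0,2.0],
    [[3.9,-2.4,0],0,2.0],
  ],
)

```text
t: 20.55
eef_pos: [0.6739, 0.0116, 0.1917]
tool_rot: [[-0.609, 0.793, -0.002], [0.793, 0.609, 0.0], [0.001, -0.001, -1.0]]
wrist_force: [0.3, -0.9, -1.0]
gripper_width: 0.0264
gripper_force: 59.2
```

```bash
python3 - <<'E'
from m import *
o=ctrl.get_obs(); e=o["eef_pos"]; print(e.round(4),o["gripper_width"],o["wrist_force"])
for c in("top","scene"):
    p,_=pts(c); q=near(p,e,.06,.05,e[2]-.035); print(c,len(q),q.min(0).round(3),q.max(0).round(3))
    q=near(p,(.675,.0105),.062,.008,.018); lo,hi=np.percentile(q,1,0),np.percentile(q,99,0); print(lo.round(3),hi.round(3))
E
```

```text
[0.6739 0.0116 0.1917] 0.026431896466530533 [ 0.31777113 -0.94456626 -1.01773422]Traceback (most recent call last):
  File "<stdin>", line 4, in <module>
    return umr_minimum(a, axis, None, out, keepdims, initial, where)
ValueError: zero-size array to reduction operation minimum which has no identity
```

servo_tool(
  increments=[
    [[0,0,-2],0,2.0],
    [[0,0,-5],0,2.0],
    [[0,0,-7.5],0,2.0],
    [[0,0,-8.8],0,2.0],
    [[0,0,-9.1],0,2.0],
  ],
)

```text
t: 21.22
eef_pos: [0.6739, 0.0115, 0.1]
tool_rot: [[-0.609, 0.793, -0.002], [0.793, 0.609, -0.0], [0.001, -0.002, -1.0]]
wrist_force: [-0.3, -0.1, -1.2]
gripper_width: 0.0267
gripper_force: 59.2
```

servo_tool(
  increments=[
    [[0,0,-0.1],0,2.0],
    [[0,0,-0.2],0,2.0],
    [[0,0,-0.3],0,2.0],
    [[0,0,-0.3],0,2.0],
    [[0,0,-0.3],0,2.0],
  ],
)

```text
t: 21.85
eef_pos: [0.6749, 0.0112, 0.0985]
tool_rot: [[-0.608, 0.794, 0.0], [0.794, 0.608, -0.0], [-0.0, 0.0, -1.0]]
wrist_force: [0.6, 1.1, -1.5]
gripper_width: 0.0267
gripper_force: 59.2
```

servo_tool(
  increments=[
    [[0,0,-0.1],0,2.0],
    [[0,0,-0.1],0,2.0],
    [[0,0,-0.2],0,2.0],
    [[0,0,-0.2],0,2.0],
  ],
)

```text
t: 22.35
eef_pos: [0.675, 0.0111, 0.0972]
tool_rot: [[-0.608, 0.794, 0.0], [0.794, 0.608, -0.0], [-0.0, 0.0, -1.0]]
wrist_force: [-2.9, -0.7, 4.7]
gripper_width: 0.0265
gripper_force: 59.8
```

servo_tool(
  increments=[
    [[0,0,0],0,3.0],
    [[0,0,0],0,3.6],
    [[0,0,0],0,4.3],
    [[0,0,0],0,5.0],
    [[0,0,0],0,5.0],
  ],
)

```text
t: 22.98
eef_pos: [0.6748, 0.0112, 0.0963]
tool_rot: [[-0.608, 0.794, -0.0], [0.794, 0.608, -0.0], [0.0, -0.0, -1.0]]
wrist_force: [0.3, -0.4, -0.5]
gripper_width: 0.0497
gripper_force: 0.0
```

servo_tool(
  increments=[
    [[0,0,1],0,5],
    [[0,0,3],0,5],
    [[0,0,6],0,5],
    [[0,0,9],0,5],
    [[0,0,10],0,5],
  ],
)

```text
t: 23.6
eef_pos: [0.6763, 0.0112, 0.2]
tool_rot: [[-0.608, 0.794, 0.005], [0.794, 0.608, 0.0], [-0.003, 0.004, -1.0]]
wrist_force: [-0.1, -0.1, -0.5]
gripper_width: 0.0496
gripper_force: 0.0
```

servo_tool(
  increments=[
    [[-0.5,3.5,0],0,5],
    [[-1.3,9,0],0,5],
    [[-2.1,15,0],0,5],
    [[-2.9,20.5,0],0,5],
    [[-3.3,23.4,0],0,5],
  ],
)

```text
t: 24.22
eef_pos: [0.6408, 0.248, 0.1962]
tool_rot: [[-0.61, 0.792, -0.0], [0.792, 0.61, 0.0], [0.0, -0.0, -1.0]]
wrist_force: [-0.2, -0.7, 0.4]
gripper_width: 0.0501
gripper_force: 0.0
```

```bash
python3 - <<'E'
from h import *
f=ctrl.grab_frame("scene"); im=cv2.resize(f["image"][100:290,140:390],None,fx=3,fy=3)
cv2.imwrite("pics/p3.png",im[:,:,::-1]); print(ctrl.get_obs()["eef_pos"])
E
```

```text
[0.64038788 0.25061252 0.19625688]
```

View pics/p3.png

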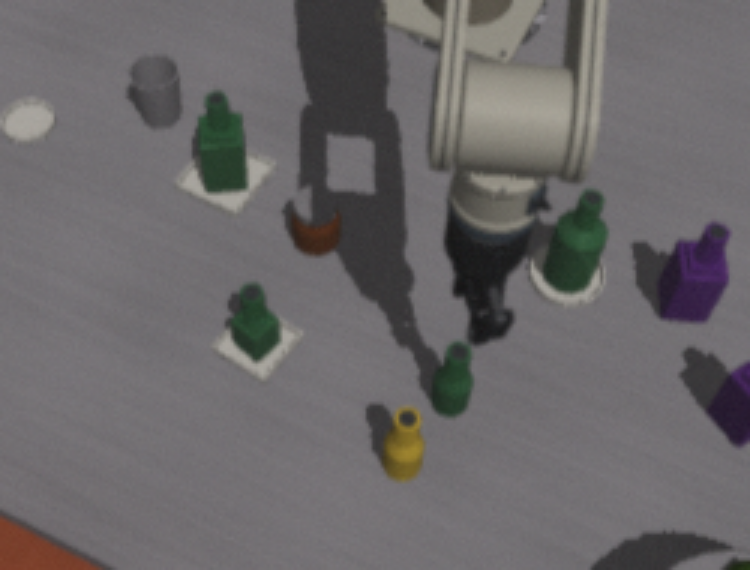

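SS (255,325) stands in the small square dish. RS is next; I'll settle before descending.

servo_tool(
  increments=[
    [[0,0,0],0,5],
    [[0,0,-1],0,5],
    [[0,0,-5],0,5],
    [[0,0,-9],0,5],
    [[0,0,-10.1],0,5],
  ],
)

```text
t: 24.9
eef_pos: [0.64, 0.243, 0.092]
tool_rot: [[-0.607, 0.795, -0.005], [0.795, 0.607, -0.002], [0.002, -0.005, -1.0]]
wrist_force: [-0.6, 0.2, 0.3]
gripper_width: 0.05
gripper_force: 0.0
```

servo_tool(
  increments=[
    [[0,0,0],0,2.0],
    [[0,0,0],0,2.0],
    [[0,0,0],0,2.0],
    [[0,0,0],0,2.0],
    [[0,0,0],0,2.0],
  ],
)

```text
t: 25.52
eef_pos: [0.6419, 0.2453, 0.0958]
tool_rot: [[-0.608, 0.794, 0.001], [0.794, 0.608, 0.0], [-0.0, 0.001, -1.0]]
wrist_force: [-0.8, 0.4, 0.7]
gripper_width: 0.0265
gripper_force: 59.2
```

servo_tool(
  increments=[
    [[0,0,1],0,2.0],
    [[0,0,4],0,2.0],
    [[0,0,8],0,2.0],
    [[0,0,12],0,2.0],
    [[0,0,15],0,2.0],
  ],
)

```text
t: 26.15
eef_pos: [0.6422, 0.2454, 0.2481]
tool_rot: [[-0.608, 0.794, 0.002], [0.794, 0.608, 0.001], [-0.001, 0.002, -1.0]]
wrist_force: [0.4, -0.0, -2.2]
gripper_width: 0.0265
gripper_force: 59.3
```

servo_tool(
  increments=[
    [[-0.3,-2,1],0,2.0],
    [[-1,-5.5,1.5],0,2.0],
    [[-1.9,-10,1.5],0,2.0],
    [[-2.9,-15,1.5],0,2.0],
    [[-3.9,-20,1.5],0,2.0],
  ],
)

```text
t: 26.78
eef_pos: [0.6011, 0.0427, 0.2594]
tool_rot: [[-0.608, 0.794, -0.002], [0.794, 0.608, -0.001], [0.001, -0.002, -1.0]]
wrist_force: [0.6, -0.1, -1.7]
gripper_width: 0.0263
gripper_force: 59.3
```

servo_tool(
  increments=[
    [[-1,-5,0],0,2.0],
    [[-1.9,-10,0],0,2.0],
    [[-2.9,-15,0],0,2.0],
    [[-3.9,-20,0],0,2.0],
    [[-4.8,-25,0],0,2.0],
  ],
)

```text
t: 27.4
eef_pos: [0.5527, -0.2069, 0.2595]
tool_rot: [[-0.608, 0.794, -0.002], [0.794, 0.608, 0.0], [0.001, -0.001, -1.0]]
wrist_force: [0.3, -0.1, -1.7]
gripper_width: 0.0265
gripper_force: 59.3
```

servo_tool(
  increments=[
    [[-1,-5,0],0,2.0],
    [[-2,-10,0],0,2.0],
    [[-2.9,-15,0],0,2.0],
    [[-3.7,-19.5,0],0,2.0],
    [[-4.3,-22.5,0],0,2.0],
  ],
)

```text
t: 28.02
eef_pos: [0.5094, -0.432, 0.2592]
tool_rot: [[-0.607, 0.795, -0.002], [0.795, 0.607, 0.001], [0.002, -0.001, -1.0]]
wrist_force: [0.1, 0.2, -1.4]
gripper_width: 0.0266
gripper_force: 59.3
```

servo_tool(
  increments=[
    [[-0.2,-1.2,0],0,2.0],
    [[-0.2,-1.2,0],0,2.0],
    [[-0.2,-1.2,0],0,2.0],
  ],
)

```text
t: 28.4
eef_pos: [0.5097, -0.4406, 0.2601]
tool_rot: [[-0.609, 0.793, -0.001], [0.793, 0.609, 0.001], [0.001, 0.0, -1.0]]
wrist_force: [0.6, 0.4, -2.0]
gripper_width: 0.0265
gripper_force: 59.3
```

```bash
python3 - <<'E'
from m import *
o=ctrl.get_obs(); e=o["eef_pos"]; print(e.round(4),o["gripper_width"],o["wrist_force"])
for c in("top","scene"):
    p,_=pts(c); q=near(p,e,.06,.05,e[2]-.035); print(c,len(q))
    if len(q): print(q.min(0).round(3),q.max(0).round(3))
E
```

```text
[ 0.5097 -0.4406  0.2601] 0.02648863659202328 [ 0.58920471  0.3540381  -2.02092573]
top 156
[ 0.488 -0.449  0.167] [ 0.528 -0.415  0.225]
scene 172
[ 0.494 -0.459  0.16 ] [ 0.533 -0.417  0.225]
```

servo_tool(
  increments=[
    [[0,0,-3],0,2.0],
    [[0,0,-7],0,2.0],
    [[0,0,-11.5],0,2.0],
    [[0,0,-14.5],0,2.0],
    [[0,0,-15.5],0,2.0],
  ],
)

```text
t: 29.12
eef_pos: [0.5092, -0.4401, 0.1033]
tool_rot: [[-0.609, 0.793, -0.003], [0.793, 0.609, 0.002], [0.003, -0.001, -1.0]]
wrist_force: [0.5, 0.4, -1.4]
gripper_width: 0.0268
gripper_force: 59.3
```

servo_tool(
  increments=[
    [[0,0,-0.2],0,2.0],
    [[0,0,-0.3],0,2.0],
    [[0,0,-0.4],0,2.0],
    [[0,0,-0.4],0,2.0],
    [[0,0,-0.4],0,2.0],
  ],
)

```text
t: 29.75
eef_pos: [0.5099, -0.4419, 0.1017]
tool_rot: [[-0.608, 0.794, 0.0], [0.794, 0.608, -0.0], [-0.001, 0.0, -1.0]]
wrist_force: [-0.6, -0.1, -1.8]
gripper_width: 0.0263
gripper_force: 59.3
```

servo_tool(
  increments=[
    [[0,0,-0.1],0,2.0],
    [[0,0,-0.1],0,2.0],
    [[0,0,-0.2],0,2.0],
    [[0,0,-0.2],0,2.0],
  ],
)

```text
t: 30.25
eef_pos: [0.5099, -0.442, 0.0998]
tool_rot: [[-0.608, 0.794, 0.0], [0.794, 0.608, -0.0], [-0.0, 0.0, -1.0]]
wrist_force: [-1.3, 0.4, 4.1]
gripper_width: 0.0263
gripper_force: 59.9
```

servo_tool(
  increments=[
    [[0,0,0],0,3.0],
    [[0,0,0],0,3.6],
    [[0,0,0],0,4.3],
    [[0,0,0],0,5.0],
    [[0,0,0],0,5.0],
  ],
)

```text
t: 30.88
eef_pos: [0.5098, -0.4418, 0.0993]
tool_rot: [[-0.608, 0.794, -0.0], [0.794, 0.608, -0.0], [-0.0, -0.0, -1.0]]
wrist_force: [-1.3, 0.5, 0.3]
gripper_width: 0.05
gripper_force: 0.0
```

servo_tool(
  increments=[
    [[0,0,1],0,5],
    [[0,0,4],0,5],
    [[0,0,8],0,5],
    [[0,0,12],0,5],
    [[0,0,15],0,5],
  ],
)

```text
t: 31.5
eef_pos: [0.5102, -0.4421, 0.2523]
tool_rot: [[-0.608, 0.794, 0.002], [0.794, 0.608, -0.002], [-0.003, 0.0, -1.0]]
wrist_force: [-0.4, 0.2, -0.1]
gripper_width: 0.0502
gripper_force: 0.0
```

servo_tool(
  increments=[
    [[0,-2,0],0,5],
    [[0,-5,0],0,5],
    [[0,-8,0],0,5],
    [[0,-10,0],0,5],
    [[0,-10,0],0,5],
  ],
)

```text
t: 32.12
eef_pos: [0.5089, -0.5433, 0.2478]
tool_rot: [[-0.607, 0.795, -0.001], [0.795, 0.607, 0.001], [0.001, -0.0, -1.0]]
wrist_force: [0.3, -0.3, 0.1]
gripper_width: 0.0501
gripper_force: 0.0
```

```bash
python3 - <<'E'
from h import *
f=ctrl.grab_frame("scene"); im=cv2.resize(f["image"][90:290,110:410],None,fx=2.6,fy=2.6)
cv2.imwrite("pics/p4.png",im[:,:,::-1])
from m import *
P={c:pts(c)[0] for c in("top","scene")}
for n,g,h in(("SL",(.471,-.151),.154),("RL",(.415,.308),.159),("SS",(.675,.011),.116),("RS",(.51,-.442),.119)):
  for c,p in P.items():
    q=near(p,g,.05,h-.04,h+.012); print(n,c,len(q),*((q.min(0).round(3),q.max(0).round(3)) if len(q) else ()))
E
```

```text
SL top 91 [ 0.456 -0.161  0.117] [ 0.483 -0.135  0.16 ]
SL scene 84 [ 0.46  -0.164  0.116] [ 0.486 -0.135  0.161]
RL top 99 [0.4   0.296 0.121] [0.426 0.322 0.167]
RL scene 97 [0.402 0.294 0.119] [0.431 0.32  0.162]
SS top 89 [ 0.661 -0.001  0.077] [0.689 0.025 0.122]
SS scene 93 [ 0.663 -0.003  0.077] [0.69  0.023 0.119]
RS top 112 [ 0.495 -0.455  0.08 ] [ 0.521 -0.426  0.125]
RS scene 80 [ 0.497 -0.456  0.08 ] [ 0.525 -0.427  0.122]
```

View pics/p4.png

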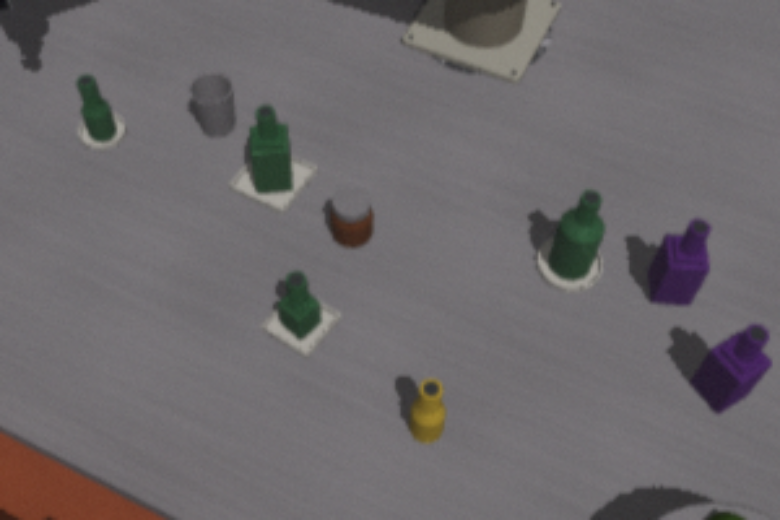

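All four green bottles stand upright in their matching dishes: RS (98,110), SL (270,155), SS (298,305) and RL (578,238). The jar and beaker haven't moved, and the neck heights read 4 mm above their bench values as they should.

```bash
python3 -c "
from workcell import ctrl
print(ctrl.hand_in())"
```

```text
the job is handed in; nothing more can be done
None
```

I stood all four green bottles upright in their matching dishes, left the jar and the beaker where they were, and handed in the job at about 32 s of the 109 s limit; no verdict came back.

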